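# Close and clamp a two-part plaster mould

### The arm

A 6-joint arm with a two-finger parallel gripper is mounted at the origin on the work surface. World frame = base frame: x ahead of the robot, y to its left, z up, the work surface at z = 0. Lengths are in mm, angles in degrees, forces in N, time in s.
With the tool pointing down it reaches from about 300 to 850 mm from the base axis. Payload 4.2 kg.
Tool frame: the origin (TCP) lies between the finger pads; the fingertips stand 11 mm ahead of it and the grasp point (between the pads) lies 8 mm behind it (env.tips_ahead is the distance from the TCP to the fingertips, in mm); z points along the fingers, y is the line along which they close (so a half turn about z gives the same grasp; the last joint's range is limited). The gripper opens to 91 mm and grips with 3 to 60 N. Pads are 32 mm wide; open, the fingers measure 118 mm over their backs; the gripper's body (76 mm by 178 mm) begins 60 mm behind the grasp point.
Start: joints at [-71.677, 18.312, 89.639, -0, 72.044, -1.146], TCP at [191.65, -542.137, 224.976] pointing down, gripper open.
Joint ranges: [-177.97, 177.97], [-48.28, 115.42], [12.27, 149.76], [-77.06, 257.06], [2.81, 150.46], [-146.56, 146.56]. Speed limits (degrees/s): [147.25, 147.25, 180, 180, 180, 180].

### API

Orientations are given as [roll, pitch, yaw] about the fixed x, y, z axes, in that order (R = Rz(yaw) Ry(pitch) Rx(roll)).
In Python, from workcell import env, cams gives the robot as it stands.
- The arm moves only by the tool step_arm, never from a script. Its arguments are lists of equal length, an entry for each row: "linear": the shift along the tool's x, y, z in units of 30 cm (1.0 is 30 cm), a list of three; "turn": the turn about the tool's z in units of 360 degrees (1.0 is 360 degrees). In form: {"linear": [[tx, ty, tz], ...], "turn": [turn, ...]}. A call has 1 to 20 rows; each row is the pose to reach, as a shift and turn from the pose commanded when the call began, along the tool's axes at that moment, turning the shorter way round; what a row does not reach only later rows make up. A row lasts 1/8 s, in which the tool goes at most 62.5 mm and 10.7 degrees, less where a joint would pass 70% of its speed; a pose out of reach is approached as far as the arm can. A call with a number of a shift or a turn outside -1 to 1 is refused whole. A call with a gripper value outside its range is refused whole. "fingers" is the closure, from -1 (fully open) to 1 (shut), so that 0 is half open, set as the call begins (left out, the last holds). The fingers move at their own pace and stop on an object; "force" is the grip in N (left out, the last holds). Time passes only in rows, so rows that repeat a pose let the fingers close. It gives the time, the measured TCP pose, the force, the opening and the grip force at its end, in the units of the state.
- env.state(): the state, without advancing time (a new reading comes with each control period).
- cams.grab_frame(name): name is "scene" or "top" or "wrist"; returns a dict with "color" (420x560x3 uint8, blue, green, red), "fx", "fy", "cx", "cy" (pixels), "dist" ([k1, k2, p1, p2, k3] as OpenCV has them; the pictures are not rectified), "extrinsics" (4x4, takes a point from camera to world coordinates); the wrist camera has in their place "tool_from_camera" (4x4, takes a point from camera to tool coordinates, whose origin is the TCP and whose axes are the flange's). Camera axes: x right, y down, z forward; pixel columns grow to the right and rows downward; lengths in mm; the calibration is good to about 2 mm. A picture is of the moment at which its call begins: read the wrist's pose just before it. There is no depth.
- env.job_done(): hands the job in; it is judged then, once.
The state is a dict: "time_s": time; "qpos": joint angles; "qvel": joint speeds; "effort": joint torques, N m; "ee_pos": TCP position; "ee_rot": TCP orientation; "force": force on the tool from outside, world axes, zero at the start; "torque": the same for the moment, N m; "gripper_width": finger opening in mm; "gripper_force": force on a finger pad.
Only numpy, scipy, OpenCV 4.12 (cv2) and the standard library are available. Lean on these libraries where they do the work, as an engineer would, in place of code of your own. Each camera call takes 0.05 s, during which the arm holds its last target. There are 200 camera calls.

### The job

In the pottery studio, take the loose plaster mould half (the taller, narrower one of the two on the bench), stand it upright in the bench clamp between the clamp's jaw and the matching half, hollow side towards that half, and let go of it. Then pump the clamp's T-shaped trigger back and forth until the jaw has pushed the two halves squarely shut against the fixed end stop and its spring plunger is pressed about half-way in, without bottoming the plunger and crushing the plaster. Move the jaw only with the trigger, leave the spare half, the beaker and the bowl where they are, and finish while still holding the trigger so that this pressure stays on: the jaw slackens if the trigger is let go.

Things in the scene. Friction and masses are not known exactly. Their poses are not given: they have to be found in the camera images.
- clamp: Grey bench clamp, bolted down, base plate 110 (x) by 380 (y) mm. Origin on the bench, z up, +y = squeezing direction (jaw to end stop), centre line x = 0. The plate's top, z = 10 mm, is the bed the mould stands on. End stop: upright plate 80 mm wide, top z = 94 mm, face at y = 100 mm. Jaw bar along y at z = 46 mm, guides up to z = 65 mm. Trigger pivot: axis along x at y = -150, z = 20 mm.
- stop_face (a point): Centre of the end stop's face, 50 mm above the bench; axes as the clamp's.
- jaw (a joint): How far the jaw bar is pushed towards the end stop, m (0 to 0.085; starts at 0.005 to 0.025). The jaw plate's front face is at clamp y = -0.030 + jaw - plunger. It stays where it is put against less than about 4 N.
- plunger (a joint): How far the spring plunger behind the jaw plate is pressed in, m: 0 free, 0.016 fully in (bottomed). Spring 1200 N/m, so half-way is about 10 N on the mould. The clear gap between the plate and the block behind it is 18 mm when free, 10 mm at half-way.
- jaw_plate: Steel jaw plate, 60 mm wide, 8 mm thick, from 14 to 78 mm above the bench, that pushes the mould; axes as the clamp's (this origin is not on the plate: use point plate_face).
- plate_face (a point): Centre of the front (+y) face of the jaw plate, 46 mm above the bench.
- jaw_bar: Toothed steel bar and block that carries the jaw plate; not to be pushed by hand. Origin not on the part.
- trigger (a joint): Lever angle, rad: 0 at rest (0.23 off vertical towards clamp -y), 0.46 at full stroke (0.23 towards +y). Moving the T-bar to +y drives the jaw by a ratchet of 8 mm teeth, 16 mm a full stroke (a shorter one 8; 2 to 8 idle first); on the way back the jaw stays. T-bar force: return spring 2 to 4 N, about 6 N to move the free jaw, 10 N with the plunger half-way. Let go, the jaw slackens below 4 N.
- bar_mid (a point): Middle of the trigger's T-bar: black rubber rod 18 mm thick, 70 mm long, along clamp x. Pinch it from above across its thickness. In the clamp frame (m): y = -0.150 + 0.135 sin(trigger - 0.23), z = 0.020 + 0.135 cos(trigger - 0.23). The stem under it is 18 mm wide (x) by 12 mm for 40 mm, then forks to 34 mm.
- trigger_bar: The same T-bar as a body (origin on the pivot axis, z along the lever).
- half_A_center (a point): Centre of the plaster mould half already standing on the bed near the end stop, a few mm off it; 64 (its x) by 36 (its y) by 80 mm high; its +y is the hollow (mating) side, which looks towards the jaw. Upright at start.
- half_A: That same half; origin at the centre of its underside, axes as above.
- half_A_face (a point): Centre of its mating face, 18 mm along its +y from the centre, 40 mm up.
- half_B_center (a point): Centre (40 mm up) of the loose plaster mould half on the bench: 64 (its x) by 36 (its y) by 80 mm high, 0.18 kg or so, solid on the -y side, upright hollow open at top and on its +y side, the mating face. Told from the spare half by being taller and narrower. Grasp it across its 64 mm width.
- half_B: That same half; origin at the centre of its underside, axes as above.
- half_B_face (a point): Centre of its mating face, 18 mm along its +y from the centre, 40 mm up.
- spare_center (a point): Centre of the spare mould half, 84 by 50 by 52 mm high, to be left alone.
- beaker: Terracotta beaker, 72 mm across, 85 mm high, to be left alone; origin under its centre.
- bowl: White bowl, 110 mm across, 50 mm high, to be left alone; origin under its centre.
There are look-alikes about, which are no part of the job. What is shaped like the half_B but blue is not meant. Leave any blue look-alike of the half_A alone.

How it is judged:
By the outcome, as a careful person would: the job done as asked, in the order asked, and still so for the second after the job is handed in, while the arm keeps its last pose, push and grip.
It also fails if it takes over 64 s, if anything falls off the work surface, if the arm or the gripper's body presses on something with over 40 N, if the wrist force passes 120 N, or if a joint passes its speed limit or range.

## Working session

There is one attempt and no reset: what is moved stays moved. The work goes in short steps, Python scripts to look and compute and a tool call to move; the robot and the scene stay as the last step left them, time stands still between calls to the robot, and variables do not carry over. Pictures are saved under pics/ and viewed, at most 10 in all, crops included, and the job is handed in when it is done.

Besides the shell and the picture viewer there is one more tool, called after "Emit:" as a command line: name --pt "numbers of a row" for each row, then --argument value for the rest. step_arm: Moves the arm, as the interface text tells. Its arguments: {"type":"object","properties":{"linear":{"type":"array"},"turn":{"type":"array"},"fingers":{"type":"number"},"force":{"type":"number"}},"required":["linear","turn"]}

```bash
ls; mkdir -p pics
cat > h.py <<'E'
import numpy as np, cv2, json
from workcell import env, cams
def grab(name,save=None):
    s=env.state(); f=cams.grab_frame(name)
    if save: cv2.imwrite('pics/'+save,f['color'])
    K=np.array([[f['fx'],0,f['cx']],[0,f['fy'],f['cy']],[0,0,1.]]);d=np.array(f['dist'])
    if 'extrinsics' in f: T=np.array(f['extrinsics'])
    else:
        from scipy.spatial.transform import Rotation as R
        W=np.eye(4);W[:3,:3]=R.from_euler('xyz',s['ee_rot'],degrees=True).as_matrix();W[:3,3]=s['ee_pos'];T=W@np.array(f['tool_from_camera'])
    return dict(K=K,d=d,T=T,img=f['color'])
def save(c,n): np.savez(n,**c)
def pix2z(c,pts,z):
    p=cv2.undistortPoints(np.array(pts,float).reshape(-1,1,2),c['K'],c['d']).reshape(-1,2)
    r=np.c_[p,np.ones(len(p))]@c['T'][:3,:3].T;o=c['T'][:3,3]
    z=np.broadcast_to(z,len(p))
    return o+r*((z-o[2])/r[:,2])[:,None]
def proj(c,P):
    Ti=np.linalg.inv(c['T']);return cv2.projectPoints(np.array(P,float).reshape(-1,1,3),cv2.Rodrigues(Ti[:3,:3])[0],Ti[:3,3],c['K'],c['d'])[0].reshape(-1,2)
E
python3 - <<'E'
from h import *
a=grab('top','top0.png');save(a,'top0.npz');b=grab('scene','scene0.png');save(b,'scene0.npz')
s=env.state();print(s['time_s'],s['ee_pos'],s['ee_rot'],s['gripper_width']);print(a['T'],b['T'],a['K'])
E
```

```text
pics
0.1 [ 191.48983305 -541.7231798   224.21875308] [-1.79910721e+02  3.14636457e-04  1.94674637e+01] 91.17004276755938
[[ 1.57474107e-02 -9.98351597e-01  5.51915633e-02  5.30266973e+02]
 [-9.99562631e-01 -1.43366165e-02  2.58651733e-02  1.07570097e+02]
 [-2.50312768e-02 -5.55747338e-02 -9.98140714e-01  9.85839386e+02]
 [ 0.00000000e+00  0.00000000e+00  0.00000000e+00  1.00000000e+00]] [[-3.63008180e-02  5.98143805e-01 -8.00566199e-01  1.27142987e+03]
 [ 9.99315128e-01  1.59727260e-02 -3.33788381e-02  1.32368855e+02]
 [-7.17812069e-03 -8.01229593e-01 -5.98313976e-01  6.55117271e+02]
 [ 0.00000000e+00  0.00000000e+00  0.00000000e+00  1.00000000e+00]] [[390.26581442   0.         277.62852944]
 [  0.         390.26581442 215.83876431]
 [  0.           0.           1.        ]]
```

```bash
python3 -c "
import cv2
for n in('top0','scene0'):
  i=cv2.imread('pics/%s.png'%n);cv2.imwrite('pics/%sx.png'%n,cv2.resize(i,(800,600),interpolation=cv2.INTER_CUBIC))"
```

```text
(no output)
```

View pics/top0x.png

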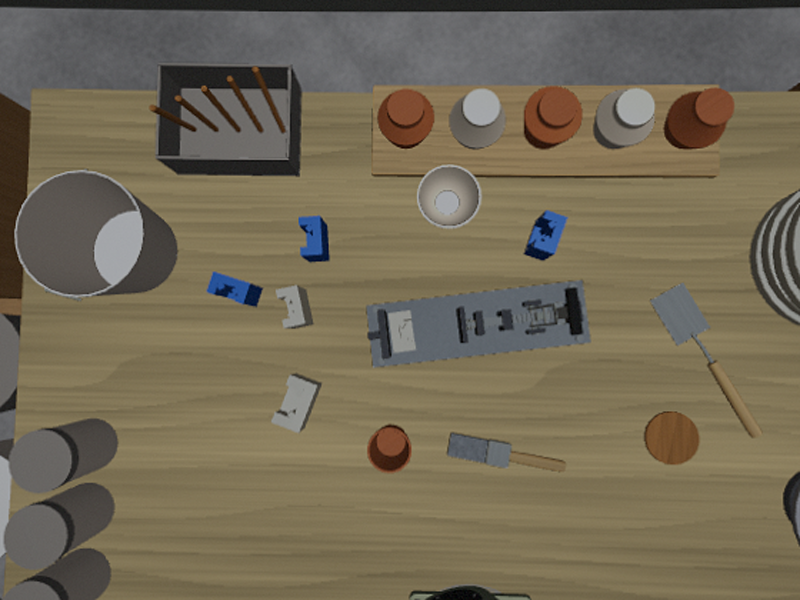

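View pics/scene0x.png

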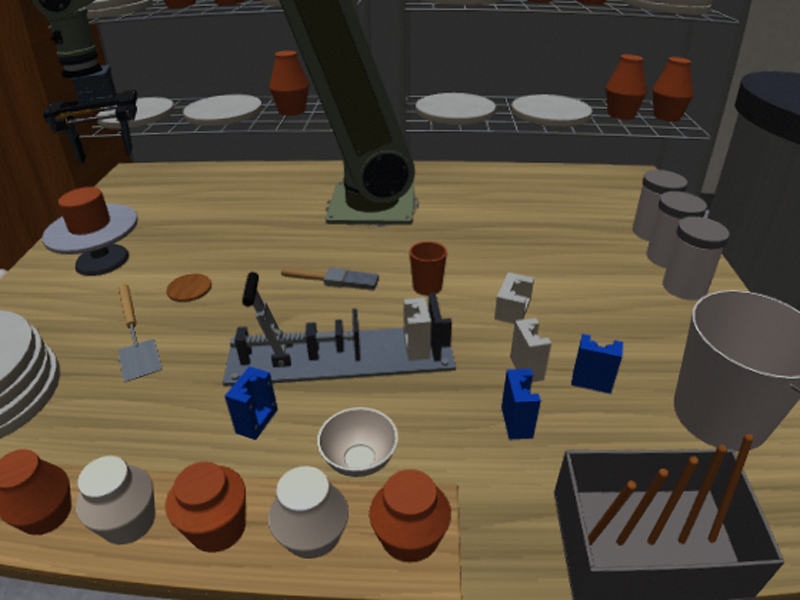

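```bash
python3 -c "
import cv2
i=cv2.imread('pics/top0.png')
a=cv2.resize(i[190:260,180:280],(800,560),interpolation=cv2.INTER_CUBIC)
cv2.imwrite('pics/c1.png',a)
cv2.imwrite('pics/c2.png',cv2.resize(i[185:265,250:420],(799,376),interpolation=cv2.INTER_CUBIC))"
```

```text
(no output)
```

View pics/c1.png

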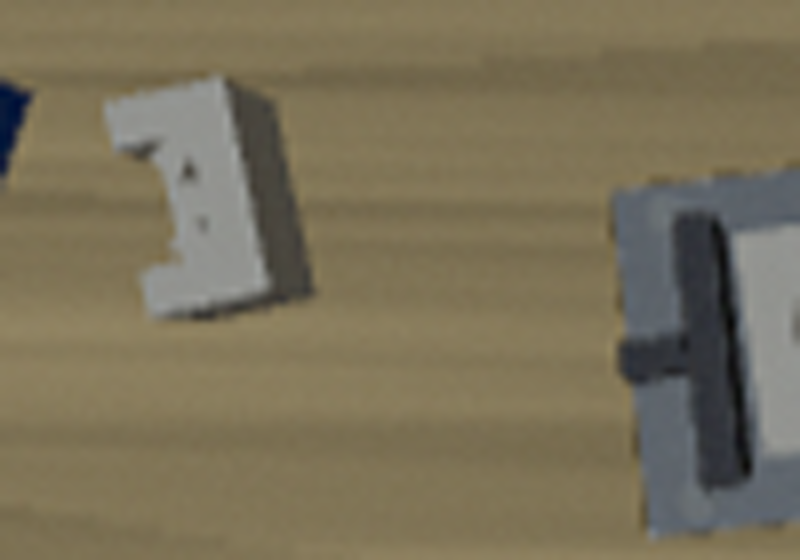

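View pics/c2.png

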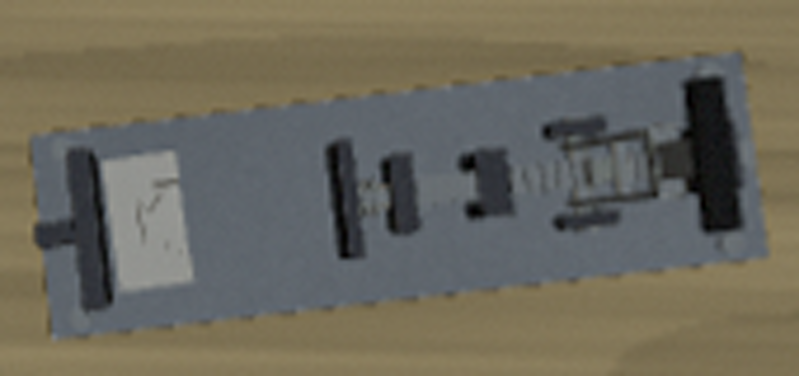

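```bash
cat > m.py <<'E'
from h import *
c=dict(np.load('top0.npz'))
def yaw(v): return np.degrees(np.arctan2(v[1],v[0]))
q=lambda p,s,o:np.array(p)/s+o
B=pix2z(c,q([(104,103),(222,77),(270,290),(150,320)],8,[180,190])-.4,80)
print('B',B.round(1),B.mean(0).round(1),np.linalg.norm(B-np.roll(B,-1,0),axis=1).round(1),yaw(B[1]-B[2]),yaw(B[0]+B[3]-B[1]-B[2])-90)
P=pix2z(c,q([(32,133),(742,52),(766,257),(55,338)],4.7,[250,185])-.4,10)
print('P',P.mean(0).round(1),np.linalg.norm(P-np.roll(P,-1,0),axis=1).round(1),yaw(P[0]-P[1])-90,yaw(P[3]-P[2])-90)
th=np.radians((yaw(P[0]-P[1])+yaw(P[3]-P[2]))/2-90)
C=np.array([[np.cos(th),-np.sin(th)],[np.sin(th),np.cos(th)]])
o=P.mean(0)[:2]
cl=lambda X:((X[:,:2]-o)@C).round(1)
for n,z,p in [('A',90,[(104,158),(180,150),(193,282),(117,294)]),('stop',94,[(68,148),(95,148),(112,302),(85,310)]),('jaw',78,[(328,142),(350,140),(364,256),(340,258)]),('T',160,[(686,80),(722,78),(738,228),(700,232)])]:
    X=cl(pix2z(c,q(p,4.7,[250,185])-.4,z));print(n,X.tolist(),X.mean(0))
print(np.degrees(th),o)
E
python3 m.py
```

```text
B [[608.8 330.5  80. ]
 [616.9 296.1  80. ]
 [554.8 280.4  80. ]
 [545.6 315.3  80. ]] [581.5 305.6  80. ] [35.3 64.  36.  65. ] 14.124251006137646 14.08114248185555
P [560.8  -7.9  10. ] [378.1 108.6 376.  109.7] 7.318340225330218 7.487763481659812
A [[32.8, 149.1], [32.5, 111.8], [-32.2, 112.9], [-33.8, 150.3]] [ -0.175 131.025]
stop [[39.5, 165.9], [38.0, 152.8], [-37.3, 153.0], [-39.6, 166.4]] [1.50000e-01 1.59525e+02]
jaw [[28.7, 38.6], [28.4, 27.7], [-29.2, 27.7], [-28.8, 39.5]] [-0.225 33.375]
T [[34.0, -116.0], [33.0, -131.9], [-34.2, -130.1], [-34.1, -113.3]] [  -0.325 -122.825]
7.403051853495015 [560.77618032  -7.85314674]
```

```bash
cat >> h.py <<'E'
from scipy.spatial.transform import Rotation as R
th=np.radians(7.40);O=np.array([553.7,46.7])
def clampw(x,y): return O+np.array([np.cos(th)*x-np.sin(th)*y,np.sin(th)*x+np.cos(th)*y])
def toclamp(X):
    C=np.array([[np.cos(th),-np.sin(th)],[np.sin(th),np.cos(th)]]);return (np.atleast_2d(X)[:,:2]-O)@C
def move(x,y,z,yaw):
    s=env.state();M=R.from_euler('xyz',s['ee_rot'],degrees=True).as_matrix()
    l=M.T@(np.array([x,y,z])-s['ee_pos'])/300
    dy=(yaw-s['ee_rot'][2]+180)%360-180
    print('t',round(s['time_s'],2),'linear',l.round(4).tolist(),'turn',round(-dy/360,4),'rows>=',max(np.linalg.norm(l)*300/62.5,abs(dy)/10.7).round(1))
E
python3 - <<'E'
from h import *
x,y=clampw(0,20);move(x,y,330,97.4)
E
```

```text
t 0.1 linear [1.806, -1.5126, -0.3503] turn -0.2165 rows>= 11.4
```

Emit:
step_arm --pt "0.9 -0.756 -0.2" --pt "0.9 -0.756 -0.2" --pt "0.9 -0.756 -0.2" --pt "0.9 -0.756 -0.2" --pt "0.9 -0.756 -0.2" --pt "0.9 -0.756 -0.2" --pt "0.9 -0.756 -0.2" --turn '[-0.2165,-0.2165,-0.2165,-0.2165,-0.2165,-0.2165,-0.2165]'

```text
time_s: 0.98
ee_pos: [371.9, -235.9, 285.4]
ee_rot: [179.9, -0.0, 95.3]
force: [0.2, -0.9, 0.8]
gripper_width: 91.5
gripper_force: 0.0
```

Run:
```python
from h import *
x,y=clampw(0,20);move(x,y,330,97.4);print(env.state()['ee_pos'])
```

```text
t 0.97 linear [0.9484, 0.6883, -0.1478] turn -0.0058 rows>= 5.7
[ 371.86511864 -235.8526841   285.40666827]
```

Emit:
step_arm --pt "0.94 0.688 -0.148" --pt "0.94 0.688 -0.148" --pt "0.94 0.688 -0.148" --pt "0.94 0.688 -0.148" --pt "0.94 0.688 -0.148" --pt "0.94 0.688 -0.148" --pt "0.94 0.688 -0.148" --pt "0.94 0.688 -0.148" --pt "0.94 0.688 -0.148" --turn '[0,0,0,0,0,0,0,0,0]'

```text
time_s: 2.1
ee_pos: [552.7, 58.4, 329.3]
ee_rot: [-180.0, 0.0, 94.6]
force: [-1.0, -0.7, -0.8]
gripper_width: 91.5
gripper_force: 0.0
```

Run:
```python
from h import *
a=grab('wrist');save(a,'w1.npz');cv2.imwrite('pics/w1.png',cv2.resize(a['img'],(800,600),interpolation=cv2.INTER_CUBIC));s=env.state();print(s['ee_pos'],s['ee_rot'],a['T'])
print(proj(a,[[*clampw(0,64),90],[*clampw(0,-18),78],[*clampw(0,100),94],[581,305,80]])*800/560)
```

```text
[552.78723337  58.41636754 329.42127324] [-1.79987477e+02  1.66590731e-02  9.45761764e+01] [[ 9.96793815e-01  7.66975910e-02  2.27940757e-02  5.45723423e+02]
 [ 8.00102142e-02 -9.53051804e-01 -2.92045587e-01  1.42131097e+02]
 [-6.75258035e-04  2.92932993e-01 -9.56132734e-01  4.89425775e+02]
 [ 0.00000000e+00  0.00000000e+00  0.00000000e+00  1.00000000e+00]]
[[390.60946051 184.80059809]
 [395.80541088 285.44680961]
 [388.05881796 135.09738055]
 [464.64940144 -97.27782641]]
```

View pics/w1.png

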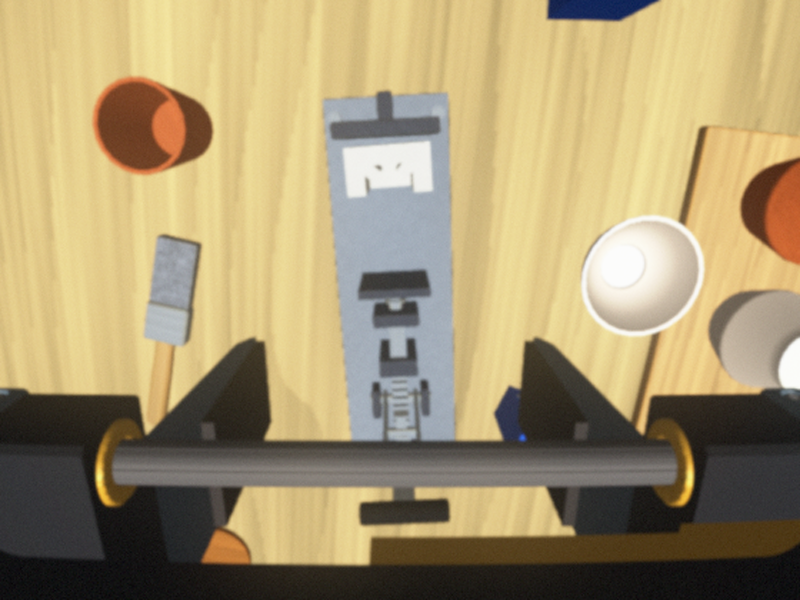

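Run:
```python
from h import *
c=dict(np.load('w1.npz'))
g=lambda p,z:toclamp(pix2z(c,(np.array(p)+.5)*.7-.5,z)).round(1).tolist()
print('A',g([(344,149),(431,142),(433,191),(347,196)],90))
print('stop',g([(331,124),(440,118),(440,131),(332,137)],94))
print('jaw back top',g([(361,272),(426,270)],78),'front bottom',g([(360,298),(430,293)],14))
print('plate',g([(325,98),(448,94)],10),g([(341,300),(451,300)],10))
print('T',g([(361,512),(448,510)],151))
```

```text
A [[-33.3, 92.0], [31.2, 93.8], [31.6, 58.0], [-33.6, 57.5]]
stop [[-41.0, 110.0], [37.9, 110.3], [37.7, 101.2], [-41.0, 100.9]]
jaw back top [[-27.9, -5.1], [24.9, -6.0]] front bottom [[-35.6, -46.2], [31.2, -44.5]]
plate [[-54.1, 135.0], [52.5, 132.9]] [[-54.3, -48.5], [51.4, -53.7]]
T [[-35.5, -180.3], [32.7, -181.8]]
```

Run:
```python
from h import *
c=dict(np.load('w1.npz'))
g=lambda p,z:toclamp(pix2z(c,(np.array(p)+.5)*.7-.5,z)).round(1).tolist()
print('jaw front bottom',g([(361,272),(426,270)],14),'back top',g([(360,298),(430,293)],78))
move(581.5,305.6,170,104.1)
```

```text
jaw front bottom [[-32.9, -20.8], [28.1, -21.8]] back top [[-30.2, -27.1], [27.6, -25.6]]
t 2.15 linear [0.8138, 0.1613, 0.5311] turn -0.0265 rows>= 4.7
```

Emit:
step_arm --pt "0.814 0.161 0.53" --pt "0.814 0.161 0.53" --pt "0.814 0.161 0.53" --pt "0.814 0.161 0.53" --pt "0.814 0.161 0.53" --pt "0.814 0.161 0.53" --pt "0.814 0.161 0.53" --pt "0.814 0.161 0.53" --turn '[-0.0265,-0.0265,-0.0265,-0.0265,-0.0265,-0.0265,-0.0265,-0.0265]'

```text
time_s: 3.15
ee_pos: [582.3, 305.5, 171.8]
ee_rot: [179.9, -0.0, 104.1]
force: [-0.1, -0.4, 0.4]
gripper_width: 91.1
gripper_force: 0.0
```

Run:
```python
from h import *
move(581.5,305.6,48,104.1);print(env.state()['ee_pos'])
a=grab('scene');save(a,'s1.npz')
cv2.imwrite('pics/s1.png',cv2.resize(a['img'][150:330,280:520],(800,600),interpolation=cv2.INTER_CUBIC))
```

```text
t 3.15 linear [0.0008, -0.0034, 0.4128] turn 0.0 rows>= 2.0
[582.28047132 305.53603449 171.83466764]
```

View pics/s1.png

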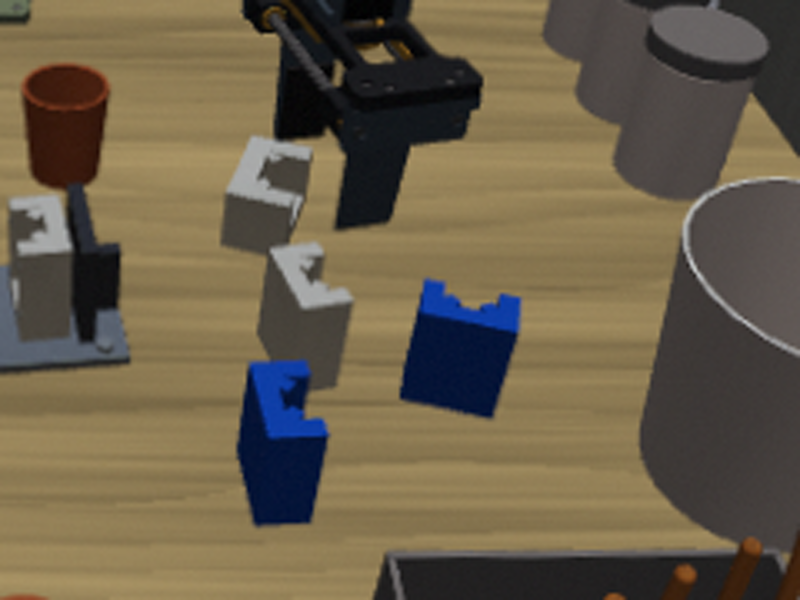

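Emit:
step_arm --pt "0 -0.003 0.15" --pt "0 -0.003 0.3" --pt "0 -0.003 0.412" --pt "0 -0.003 0.412" --pt "0 -0.003 0.412" --turn '[0,0,0,0,0]'

```text
time_s: 3.82
ee_pos: [582.1, 306.7, 48.7]
ee_rot: [179.8, -0.0, 104.2]
force: [0.6, -0.3, 0.8]
gripper_width: 91.1
gripper_force: 0.0
```

Emit:
step_arm --pt "0 0 0" --pt "0 0 0" --pt "0 0 0" --pt "0 0 0" --pt "0 0 0" --pt "0 0 0" --pt "0 0 0" --pt "0 0 0" --turn '[0,0,0,0,0,0,0,0]' --fingers 0.6 --force 18

```text
time_s: 4.82
ee_pos: [580.9, 306.7, 47.4]
ee_rot: [180.0, -0.0, 104.2]
force: [-1.6, -0.8, 6.3]
gripper_width: 63.6
gripper_force: 18.0
```

Emit:
step_arm --pt "0 0 -0.1" --pt "0 0 -0.25" --pt "0 0 -0.42" --pt "0 0 -0.42" --pt "0 0 -0.42" --turn '[0,0,0,0,0]'

```text
time_s: 5.45
ee_pos: [580.0, 306.3, 171.4]
ee_rot: [-179.9, 0.0, 104.2]
force: [-0.3, -0.0, -2.6]
gripper_width: 64.3
gripper_force: 18.0
```

Run:
```python
from h import *
x,y=clampw(-.6,33);print(x,y);move(x,y,172,97.4);print(env.state()['gripper_width'],env.state()['force'])
```

```text
548.8547426155106 79.34787100069545
t 5.45 linear [-0.7078, -0.2864, -0.001] turn 0.0189 rows>= 3.7
64.32886998747367 [-0.33875001 -0.0386872  -2.59361245]
```

Emit:
step_arm --pt "-0.14 -0.057 0" --pt "-0.28 -0.115 0" --pt "-0.42 -0.17 0" --pt "-0.56 -0.23 0" --pt "-0.65 -0.265 0" --pt "-0.708 -0.286 0" --pt "-0.708 -0.286 0" --pt "-0.708 -0.286 0" --pt "-0.708 -0.286 0" --turn '[0.003,0.006,0.009,0.012,0.015,0.019,0.019,0.019,0.019]'

```text
time_s: 6.58
ee_pos: [549.9, 80.7, 172.5]
ee_rot: [-180.0, -0.0, 97.4]
force: [-0.5, 0.4, -1.2]
gripper_width: 63.8
gripper_force: 18.0
```

Run:
```python
from h import *
x,y=clampw(-.6,33);move(x,y,62,97.4);print(env.state()['ee_pos'],env.state()['ee_rot'])
a=grab('wrist');save(a,'w2.npz');cv2.imwrite('pics/w2.png',cv2.resize(a['img'],(800,600),interpolation=cv2.INTER_CUBIC))
```

```text
t 6.58 linear [-0.0042, -0.0039, 0.3685] turn 0.0001 rows>= 1.8
[549.86729458  80.73177153 172.54054302] [-1.79996065e+02 -1.48423106e-02  9.74458540e+01]
```

View pics/w2.png

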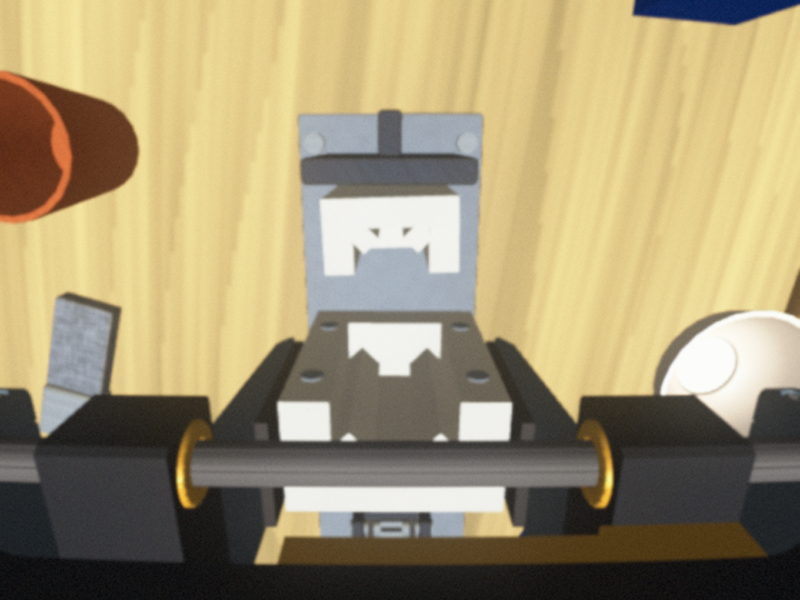

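Run:
```python
from h import *
c=dict(np.load('w2.npz'))
g=lambda p,z:toclamp(pix2z(c,(np.array(p)+.5)*.7-.5,z)).round(1).tolist()
print('A',g([(319,200),(459,195),(460,272),(325,276)],90))
print('Bbot',g([(321,312),(472,311)],125),'Btop',g([(278,402),(512,401)],205))
print('plate',g([(298,115),(483,114)],10),g([(308,310),(478,310)],10),'stop',g([(302,184),(477,184)],94))
print('tcp',toclamp(env.state()['ee_pos']))
```

```text
A [[-34.5, 92.2], [30.0, 94.5], [31.7, 58.1], [-33.1, 56.0]]
Bbot [[-30.5, 49.4], [32.9, 49.9]] Btop [[-31.6, 49.9], [32.5, 50.2]]
plate [[-56.5, 133.4], [52.4, 134.0]] [[-56.0, 12.7], [54.9, 12.8]] stop [[-41.4, 99.8], [37.4, 99.8]]
tcp [[ 0.54927473 34.14611443]]
```

Emit:
step_arm --pt "0 -0.008 0.05" --pt "0 -0.008 0.15" --pt "0 -0.008 0.25" --pt "0 -0.008 0.33" --pt "0 -0.008 0.36" --pt "0 -0.008 0.372" --pt "0 -0.008 0.372" --pt "0 -0.008 0.372" --turn '[0,0,0,0,0,0,0,0]'

```text
time_s: 7.62
ee_pos: [548.0, 79.5, 62.0]
ee_rot: [179.9, 0.0, 97.4]
force: [0.6, 0.8, -2.4]
gripper_width: 64.0
gripper_force: 18.0
```

Emit:
step_arm --pt "0 0 0.003" --pt "0 0 0.006" --pt "0 0 0.009" --pt "0 0 0.011" --pt "0 0 0.011" --turn '[0,0,0,0,0]'

```text
time_s: 8.25
ee_pos: [547.3, 79.3, 57.7]
ee_rot: [-180.0, 0.0, 97.4]
force: [-1.1, 0.2, -1.3]
gripper_width: 63.6
gripper_force: 18.0
```

Emit:
step_arm --pt "0 0 0.003" --pt "0 0 0.005" --pt "0 0 0.005" --pt "0 0 0.005" --turn '[0,0,0,0]'

```text
time_s: 8.75
ee_pos: [547.4, 79.4, 57.4]
ee_rot: [180.0, 0.0, 97.4]
force: [-2.2, -0.9, 5.6]
gripper_width: 64.0
gripper_force: 18.0
```

Emit:
step_arm --pt "0 0 0" --pt "0 0 0" --pt "0 0 0" --pt "0 0 0" --pt "0 0 0" --pt "0 0 0" --turn '[0,0,0,0,0,0]' --fingers -1

```text
time_s: 9.5
ee_pos: [547.4, 79.4, 56.3]
ee_rot: [-180.0, 0.0, 97.4]
force: [0.5, -0.2, -0.3]
gripper_width: 91.1
gripper_force: 0.0
```

Emit:
step_arm --pt "0 0 -0.1" --pt "0 0 -0.25" --pt "0 0 -0.4" --pt "0 0 -0.55" --pt "0 0 -0.62" --pt "0 0 -0.62" --pt "0 0 -0.62" --turn '[0,0,0,0,0,0,0]'

```text
time_s: 10.38
ee_pos: [546.6, 79.3, 241.0]
ee_rot: [-179.9, 0.0, 97.4]
force: [-0.1, -0.8, 0.1]
gripper_width: 90.7
gripper_force: 0.0
```

Run:
```python
from h import *
b=clampw(-.8,-181.3);print(b)
x,y=clampw(-.8,-195);move(x,y,250,7.4)
a=grab('wrist');save(a,'w3.npz');cv2.imwrite('pics/w3.png',cv2.resize(a['img'],(800,600),interpolation=cv2.INTER_CUBIC))
```

```text
[ 576.25730473 -133.19301822]
t 10.38 linear [-0.7608, 0.0071, -0.0299] turn 0.2499 rows>= 8.4
```

View pics/w3.png

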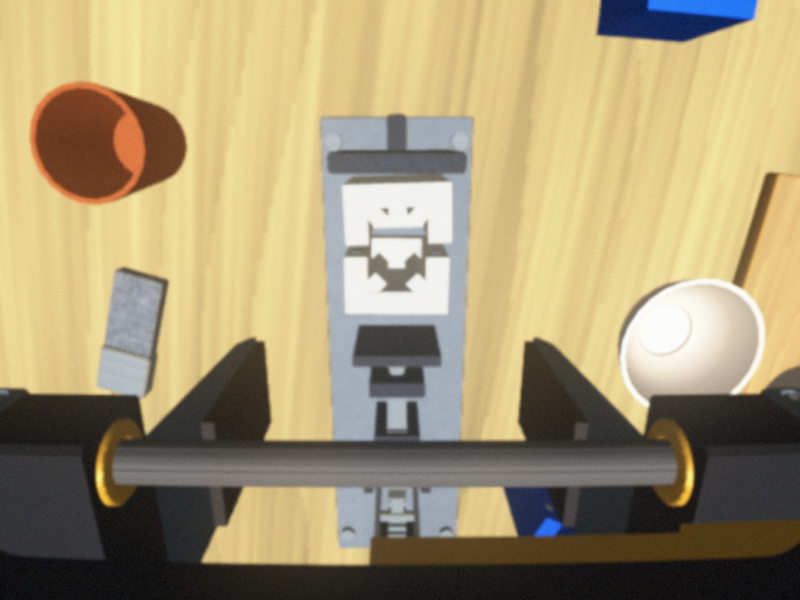

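Emit:
step_arm --pt "-0.18 0.004 -0.03" --pt "-0.36 0.004 -0.03" --pt "-0.52 0.004 -0.03" --pt "-0.64 0.004 0" --pt "-0.71 0.004 0.08" --pt "-0.715 0.004 0.16" --pt "-0.715 0.004 0.16" --pt "-0.715 0.004 0.16" --pt "-0.715 0.004 0.16" --pt "-0.715 0.004 0.16" --pt "-0.715 0.004 0.16" --turn '[0.25,0.25,0.25,0.25,0.25,0.25,0.25,0.25,0.25,0.25,0.25]'

```text
time_s: 11.8
ee_pos: [575.7, -133.1, 193.5]
ee_rot: [-180.0, 0.1, 7.4]
force: [-0.5, -0.1, -0.6]
gripper_width: 91.4
gripper_force: 0.0
```

Run:
```python
from h import *
x,y=clampw(-.8,-181);move(x,y,151.5,7.4);print(env.state()['ee_pos'],toclamp(env.state()['ee_pos']))
a=grab('wrist');save(a,'w4.npz');cv2.imwrite('pics/w4.png',cv2.resize(a['img'],(800,600),interpolation=cv2.INTER_CUBIC))
print(proj(a,[[*clampw(35,-181),151],[*clampw(-35,-181),151]])*800/560)
```

```text
t 11.8 linear [0.002, -0.0004, 0.14] turn 0.0001 rows>= 0.7
[ 575.71324755 -133.09666298  193.49908332] [[  -1.32711569 -181.13437512]]
[[395.26661992 262.8016187 ]
 [395.04277969 418.60813083]]
```

View pics/w4.png

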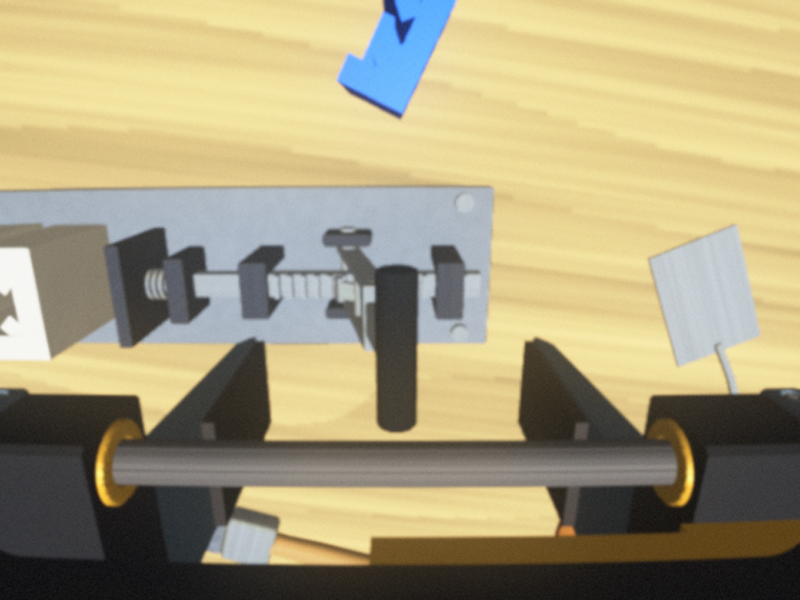

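Emit:
step_arm --pt "0 0 0.05" --pt "0 0 0.1" --pt "0 0 0.14" --pt "0 0 0.14" --pt "0 0 0.14" --turn '[0,0,0,0,0]'

```text
time_s: 12.48
ee_pos: [576.3, -133.3, 152.5]
ee_rot: [180.0, -0.0, 7.4]
force: [0.4, 0.2, 0.3]
gripper_width: 91.1
gripper_force: 0.0
```

Emit:
step_arm --pt "0 0 0" --pt "0 0 0" --pt "0 0 0" --pt "0 0 0" --pt "0 0 0" --pt "0 0 0" --pt "0 0 0" --pt "0 0 0" --pt "0 0 0" --pt "0 0 0" --turn '[0,0,0,0,0,0,0,0,0,0]' --fingers 1 --force 25

```text
time_s: 13.72
ee_pos: [576.1, -133.6, 152.4]
ee_rot: [180.0, -0.0, 7.4]
force: [0.4, -2.7, -1.2]
gripper_width: 17.2
gripper_force: 25.0
```

Emit:
step_arm --pt "0 -0.027 -0.005" --pt "0 -0.05 -0.009" --pt "0 -0.077 -0.011" --pt "0 -0.103 -0.012" --pt "0 -0.127 -0.011" --pt "0 -0.153 -0.009" --pt "0 -0.18 -0.005" --pt "0 -0.203 -0.001" --pt "0 -0.203 -0.001" --pt "0 -0.203 -0.001" --turn '[0,0,0,0,0,0,0,0,0,0]'

```text
time_s: 14.98
ee_pos: [569.0, -74.1, 154.5]
ee_rot: [179.8, -0.2, 7.4]
force: [-0.6, -5.7, 6.9]
gripper_width: 17.7
gripper_force: 25.0
```

Run:
```python
from h import *
print(toclamp(env.state()['ee_pos']),env.state()['force'])
a=grab('wrist');save(a,'p1.npz');b=grab('top');save(b,'q1.npz')
```

```text
[[  -0.36573299 -121.79346462]] [-0.63238271 -5.67760298  6.88505988]
```

```bash
cat > prof.py <<'E'
from h import *
import sys
def strip(c,z,xs,ys):
    P=np.array([[*clampw(x,y),z] for x in xs for y in ys]);m=proj(c,P).astype(np.float32).reshape(len(xs),len(ys),2)
    return cv2.remap(cv2.cvtColor(c['img'],cv2.COLOR_BGR2GRAY),m[...,0],m[...,1],cv2.INTER_LINEAR)
def show(f,z=78,y0=-50,y1=60,xs=np.arange(15,26,2)):
    ys=np.arange(y0,y1,2.);s=strip(dict(np.load(f)),z,xs,ys).mean(0).astype(int);print(f,z,'from',y0,' '.join(map(str,s)))
E
python3 - <<'E'
from prof import *
show('w4.npz');show('p1.npz');show('top0.npz');show('q1.npz')
E
```

```text
w4.npz 78 from -50 60 60 58 55 54 53 53 53 52 54 57 85 91 92 97 123 126 125 126 126 126 127 126 126 126 125 127 127 127 127 127 127 127 128 127 129 178 243 246 246 246 246 246 246 246 207 23 0 0 0 0 0 0 0 0
p1.npz 78 from -50 68 67 69 88 94 107 123 139 116 76 72 74 74 68 63 63 63 63 64 71 106 107 109 118 144 144 145 145 145 146 146 147 147 148 149 190 251 252 252 252 252 252 252 252 252 252 252 252 252 252 252 252 251 252 246
top0.npz 78 from -50 80 79 77 76 82 96 101 101 102 102 97 75 50 51 52 28 16 37 74 101 100 99 99 101 101 100 99 100 100 100 100 100 100 99 99 99 98 98 99 100 99 98 98 99 99 99 99 98 97 98 98 98 98 98 106
q1.npz 78 from -50 109 107 106 106 107 104 93 87 86 86 86 85 84 94 103 106 105 106 106 100 76 57 54 53 35 29 70 106 107 105 106 116 140 155 154 154 154 154 154 154 154 154 151 146 142 139 141 144 143 142 120 101 103 104 112
```

Emit:
step_arm --pt "0 0.025 -0.004" --pt "0 0.05 -0.008" --pt "0 0.076 -0.01" --pt "0 0.1 -0.011" --pt "0 0.126 -0.01" --pt "0 0.153 -0.008" --pt "0 0.178 -0.004" --pt "0 0.204 0.001" --pt "0 0.204 0.001" --pt "0 0.178 -0.004" --pt "0 0.153 -0.008" --pt "0 0.126 -0.01" --pt "0 0.1 -0.012" --pt "0 0.076 -0.012" --pt "0 0.05 -0.01" --pt "0 0.025 -0.007" --pt "0 0 -0.003" --pt "0 0 -0.003" --pt "0 0 -0.003" --turn '[0,0,0,0,0,0,0,0,0,0,0,0,0,0,0,0,0,0,0]'

```text
time_s: 17.45
ee_pos: [568.7, -75.0, 155.4]
ee_rot: [179.6, -0.1, 7.5]
force: [2.1, -5.5, 6.7]
gripper_width: 17.2
gripper_force: 25.0
```

Run:
```python
from prof import *
print(toclamp(env.state()['ee_pos']),env.state()['force'])
a=grab('wrist');save(a,'p2.npz');b=grab('top');save(b,'q2.npz')
show('p2.npz',y1=80);show('q2.npz',y1=80);show('q2.npz',z=90,y1=110)
show('q1.npz',z=90,y1=110)
```

```text
[[  -0.81018136 -122.59900296]] [ 2.10959412 -5.48160719  6.74401893]
p2.npz 78 from -50 195 194 194 193 139 72 71 69 68 66 79 96 108 123 122 84 77 75 76 75 70 66 67 67 68 69 70 83 111 113 114 126 147 147 148 191 251 252 252 252 251 252 252 252 252 252 252 252 252 251 252 252 251 251 246 158 142 142 142 192 64 0 0 0 0
q2.npz 78 from -50 108 106 105 105 105 106 106 107 107 107 107 107 106 95 88 86 87 86 85 79 87 100 107 107 107 107 107 103 71 53 54 75 122 156 154 154 154 154 154 154 155 154 151 147 142 139 141 143 142 142 120 101 102 104 112 136 143 142 139 139 140 147 153 154 154
q2.npz 90 from -50 110 107 105 105 105 106 106 106 107 106 107 107 107 103 91 88 89 88 88 85 85 95 107 106 107 108 107 105 85 56 52 63 106 150 156 154 154 154 154 154 154 154 152 148 143 140 141 144 143 143 123 101 102 103 111 136 143 142 141 140 141 148 153 154 154 154 153 152 153 152 153 154 146 111 58 29 57 57 55 54
q1.npz 90 from -50 108 108 106 106 106 106 103 91 89 88 88 87 87 88 100 106 105 105 106 105 88 65 54 56 47 23 52 94 108 106 105 109 131 153 155 154 154 154 154 154 154 154 152 147 142 140 141 144 144 143 123 101 103 104 111 136 143 142 141 141 141 148 153 154 154 154 153 153 153 153 154 154 146 111 58 30 57 56 55 55
```

Emit:
step_arm --pt "0 0.025 -0.004" --pt "0 0.05 -0.008" --pt "0 0.076 -0.01" --pt "0 0.1 -0.011" --pt "0 0.126 -0.01" --pt "0 0.153 -0.008" --pt "0 0.178 -0.004" --pt "0 0.204 0.003" --pt "0 0.204 0.003" --pt "0 0.178 -0.004" --pt "0 0.153 -0.008" --pt "0 0.126 -0.01" --pt "0 0.1 -0.012" --pt "0 0.076 -0.012" --pt "0 0.05 -0.01" --pt "0 0.025 -0.006" --pt "0 0 0" --pt "0 0 0" --pt "0 0 0" --turn '[0,0,0,0,0,0,0,0,0,0,0,0,0,0,0,0,0,0,0]'

```text
time_s: 19.92
ee_pos: [568.4, -75.4, 155.3]
ee_rot: [179.6, -0.0, 7.5]
force: [0.7, -6.8, 5.6]
gripper_width: 17.2
gripper_force: 25.0
```

Run:
```python
from prof import *
print(toclamp(env.state()['ee_pos']),env.state()['force'])
a=grab('wrist');save(a,'p3.npz');b=grab('top');save(b,'q3.npz')
show('q3.npz',y1=80);show('q3.npz',z=90,y1=110)
show('q3.npz',z=90,y1=110,xs=np.arange(-26,-17,2))
```

```text
[[  -1.185113   -123.01028105]] [ 0.67094975 -6.80480114  5.59252906]
q3.npz 78 from -50 108 107 106 106 106 106 106 106 107 107 106 106 106 106 106 105 104 104 105 105 105 95 86 83 86 89 87 83 94 105 106 106 106 105 103 80 57 53 72 119 157 155 154 154 153 154 154 154 153 153 149 143 141 143 141 141 142 142 140 139 138 140 140 144 147
q3.npz 90 from -50 109 107 107 106 106 106 106 106 107 107 106 106 106 106 106 105 105 104 105 105 105 102 90 85 86 90 89 87 89 104 107 106 106 106 105 88 62 51 63 107 154 156 154 154 154 154 154 154 154 153 150 143 141 143 141 141 143 142 141 140 139 139 141 144 148 150 151 153 151 153 153 153 153 154 151 113 55 54 54 55
q3.npz 90 from -50 108 107 107 107 107 107 106 106 106 106 106 107 107 106 107 106 106 107 107 106 106 103 96 87 88 90 90 83 88 101 107 106 107 108 108 92 65 52 64 112 149 155 153 153 153 153 153 154 153 153 151 151 152 151 152 150 153 152 153 154 153 152 150 153 152 153 154 154 154 154 154 153 154 155 147 104 56 55 56 55
```

```bash
cat >> prof.py <<'E'
def cross(ys,s,t,lo,hi,fall):
    for i in range(len(ys)-1):
        if lo<=ys[i]<=hi and ((s[i]>=t>s[i+1]) if fall else (s[i]<=t<s[i+1])):
            return ys[i]+(s[i]-t)/(s[i]-s[i+1])*(ys[i+1]-ys[i])
def meas(f,b0):
    # b0: approx block rear edge y
    c=dict(np.load(f));ys=np.arange(b0-8,b0+50,.25)
    r=[]
    for xs in (np.arange(6,13,1.),np.arange(-13,-6,1.)):
        s=strip(c,62,xs,ys).mean(0); r.append(cross(ys,s,85,b0-6,b0+6,True))
        r.append(cross(ys,s,85,b0+5,b0+20,False))
    for xs in (np.arange(18,27,1.),np.arange(-26,-17,1.)):
        s=strip(c,78,xs,ys).mean(0); r.append(cross(ys,s,78,b0+18,b0+42,True))
    r=np.array([np.nan if v is None else v for v in r]);print(f,r.round(2),'gap-ish',(r[4:]-r[[0,2]]).round(2))
E
python3 - <<'E'
from prof import *
for f,b in(('top0.npz',-58),('q1.npz',-41),('q2.npz',-25),('q3.npz',-9)):meas(f,b)
for f in('q2.npz','q3.npz'):show(f,z=62,y0=-36,y1=30,xs=np.arange(6,13,1))
E
```

```text
top0.npz [-58.68 -41.38 -58.8  -41.49 -27.99 -28.13] gap-ish [30.68 30.67]
q1.npz [-41.26 -24.61 -41.38 -24.77 -10.26 -10.02] gap-ish [31.   31.36]
q2.npz [-24.98  -8.89 -25.16  -8.93   5.66   5.49] gap-ish [30.64 30.66]
q3.npz [-9.51  5.9  -9.61  5.88 20.13 20.42] gap-ish [29.64 30.03]
q2.npz 62 from -36 108 108 108 109 108 102 69 55 55 54 52 44 24 65 98 105 101 96 101 103 80 60 52 61 95 155 156 155 155 155 155 150 113
q3.npz 62 from -36 107 108 108 108 107 108 107 107 107 106 106 107 107 92 62 54 54 54 54 47 44 87 106 102 100 102 99 87 65 53 55 82 148
```

Emit:
step_arm --pt "0 0.025 -0.004" --pt "0 0.05 -0.008" --pt "0 0.076 -0.01" --pt "0 0.1 -0.011" --pt "0 0.126 -0.01" --pt "0 0.153 -0.008" --pt "0 0.178 -0.004" --pt "0 0.204 0.003" --pt "0 0.204 0.003" --pt "0 0.19 0" --pt "0 0.178 -0.004" --pt "0 0.165 -0.006" --pt "0 0.153 -0.008" --pt "0 0.14 -0.009" --pt "0 0.126 -0.01" --pt "0 0.12 -0.011" --pt "0 0.12 -0.011" --pt "0 0.12 -0.011" --turn '[0,0,0,0,0,0,0,0,0,0,0,0,0,0,0,0,0,0]'

```text
time_s: 22.28
ee_pos: [572.6, -109.5, 156.9]
ee_rot: [179.9, 0.0, 7.4]
force: [1.9, -6.8, -6.1]
gripper_width: 17.5
gripper_force: 25.0
```

```bash
cat > chk.py <<'E'
from prof import *
import sys
s=env.state();print(s['time_s'],toclamp(s['ee_pos']),s['force'])
f=sys.argv[1]+'.npz';save(grab('top'),f);meas(f,float(sys.argv[2]))
E
python3 chk.py q4 -9
```

```text
22.275 [[  -1.37754022 -157.33197794]] [ 1.87102325 -6.80294255 -6.08586345]
q4.npz [-7.66  8.26 -7.72  8.15 20.13 20.43] gap-ish [27.79 28.15]
```

Emit:
step_arm --pt "0 -0.01 0.002" --pt "0 -0.02 0.004" --pt "0 -0.03 0.005" --pt "0 -0.035 0.006" --pt "0 -0.035 0.006" --turn '[0,0,0,0,0]'

```text
time_s: 22.95
ee_pos: [571.5, -100.5, 157.5]
ee_rot: [179.7, -0.1, 7.4]
force: [-1.5, -9.1, 5.3]
gripper_width: 17.1
gripper_force: 25.0
```

```bash
python3 chk.py q5 -6
```

```text
22.95 [[  -1.32731252 -148.29736471]] [-1.46569168 -9.06084551  5.2768895 ]
q5.npz [-4.23 10.74 -4.3  10.84 20.43 20.47] gap-ish [24.67 24.77]
```

Emit:
step_arm --pt "0 -0.007 -0.001" --pt "0 -0.013 -0.002" --pt "0 -0.018 -0.003" --pt "0 -0.018 -0.003" --pt "0 -0.018 -0.003" --turn '[0,0,0,0,0]'

```text
time_s: 23.62
ee_pos: [570.8, -95.3, 157.7]
ee_rot: [179.7, -0.0, 7.4]
force: [-0.8, -10.1, 1.9]
gripper_width: 17.6
gripper_force: 25.0
```

```bash
python3 chk.py q6 -4
python3 - <<'E'
from prof import *
a=dict(np.load('q6.npz'));i=cv2.resize(a['img'][180:265,250:350],(700,595),interpolation=cv2.INTER_CUBIC);cv2.imwrite('pics/q6.png',i)
E
```

```text
23.625 [[  -1.35553956 -143.03129855]] [ -0.81989234 -10.12465951   1.94000465]
q6.npz [-3.39 12.41 -3.35 12.1  20.42 20.46] gap-ish [23.81 23.81]
```

View pics/q6.png

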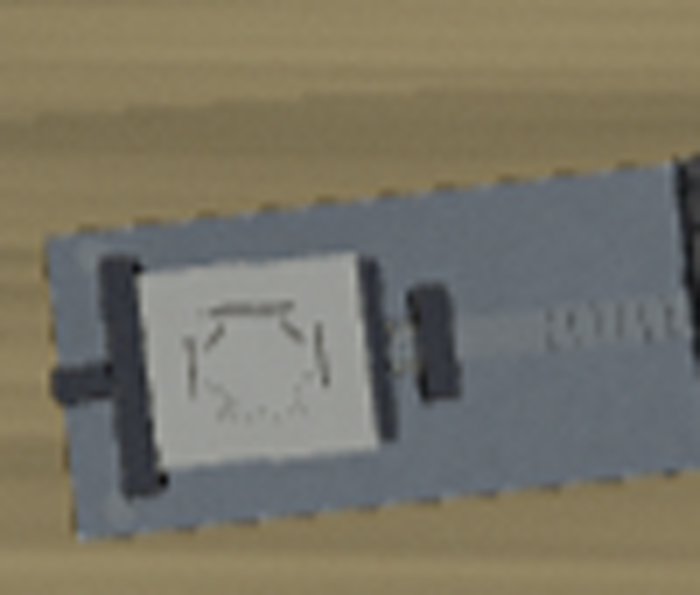

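Emit:
step_arm --pt "0 -0.003 0" --pt "0 -0.006 0" --pt "0 -0.006 0" --pt "0 -0.006 0" --turn '[0,0,0,0]'

```text
time_s: 24.18
ee_pos: [570.6, -93.7, 157.7]
ee_rot: [179.6, -0.0, 7.4]
force: [-1.5, -11.2, 0.3]
gripper_width: 17.8
gripper_force: 25.0
```

```bash
python3 chk.py q7 -3
```

```text
24.175 [[  -1.33935326 -141.45103748]] [ -1.48415327 -11.2484207    0.27336149]
q7.npz [-2.28 12.78 -2.44 12.69 20.38 20.45] gap-ish [22.65 22.89]
```

Plunger is pressed in by about 7.9 mm, which is half-way, and the trigger is still held. Handing in.

```bash
python3 -c "
from workcell import env
print(env.job_done())"
```

```text
the job is handed in; nothing more can be done
None
```

The job is handed in at about 24 s: the loose half stands in the clamp, the two halves are squarely shut against the end stop, the plunger measures about 7.9 mm in (half-way is 8 mm), and the gripper still holds the trigger.

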